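# Brace the square jar in the tray well, unscrew its tight cap and hold it over the mouth

## Robot

A 6-joint arm with a two-finger parallel gripper is mounted at the origin on the work surface. World frame = base frame: x ahead of the robot, y to its left, z up, the work surface at z = 0. Lengths are in m, angles in rad, forces in N, time in s.
With the tool pointing down it reaches from about 0.275 to 0.725 m from the base axis. Payload 5.6 kg.
Tool frame: the origin (TCP) lies at the very end of the fingers, on their centre line; the grasp point (between the pads) lies ctrl.pinch_z behind it (ctrl.pinch_z is the distance from the TCP to the grasp point, in m); z points along the fingers, y is the direction in which the jaws open and shut (so a half turn about z gives the same grasp; the last joint's range is limited). The gripper opens to 85 mm and grips with 20 to 120 N. Pads are 22 mm wide; open, the fingers measure 114 mm over their backs; the gripper's body (76 mm by 85 mm) begins 54 mm behind the grasp point. The pads swing forward as they close: fully open they stand 13 mm farther back than shut.
Start: joints at [1.483, 0.255, 0.108, 0, -1.424, -0.285], TCP at [0.2, 0.512, 0.231] pointing down, gripper open.
Joint ranges: [-2.95, 2.95], [-1.21, 1.97], [-1.09, 1.5], [-2.87, 1.71], [-2.94, -0.07], [-3.05, 3.05]. Speed limits (rad/s): [2.57, 2.57, 3.14, 3.14, 3.14, 3.14].

## Interface

Orientations are given as a unit quaternion [w, x, y, z].
In Python, from rig import state, get_image, ctrl, spot_in, masks_of, pinpoint gives the robot as it stands. The module is installed in compiled form; this text tells all that it offers.
- The arm moves only by the tool drive_tool, never from a script. Its argument "series" is a list of rows, each an object of numbers: "dx", "dy", "dz": the shift along the tool's x, y, z in mm; "ax", "ay", "az": the turn, a rotation vector about the tool's x, y, z in degrees. A call has exactly 8 rows; each row is the pose to reach, as a shift and turn from the pose measured when the call began, along the tool's axes at that moment; what a row does not reach only later rows make up. A row lasts 1/8 s, in which the tool goes at most 62.5 mm and 10.7 degrees, less where a joint would pass 70% of its speed; a pose out of reach is approached as far as the arm can. A call with a gripper value outside its range is refused whole. "jaw" is the closure in counts, from 0 (fully open) to 255 (shut), set as the call begins (left out, the last holds). The fingers move at their own pace and stop on an object; "force" is the grip in N (left out, the last holds). Time passes only in rows, so rows that repeat a pose let the fingers close, or fill a call up. It gives the time, the measured TCP pose, the force and the opening at its end, in the units of the state.
- state(): the state, without advancing time (a new reading comes with each control period).
- get_image(name): name is "scene" or "top"; returns a dict with "img" (480x640x3 uint8, blue, green, red), "range_z" (480x640 float32, m along the optical axis (not along the pixel's ray), 0 where there is no reading), "fx", "fy", "cx", "cy" (pixels), "distortion" ([k1, k2, p1, p2, k3] as OpenCV has them; the pictures are not rectified), "rvec" (rotation vector, rad) and "tvec" (3), from world to camera coordinates, as OpenCV has them. Camera axes: x right, y down, z forward; pixel columns grow to the right and rows downward; lengths in m; the calibration is good to about 2 mm. A picture is of the moment at which its call begins.
- ctrl.close_job(): hands the job in, once; it reports no verdict.
Trained networks look in the newest picture that a camera, given by its name, has taken for a name from the list of things; names that differ only in an ending like _2 or _b are one class to them, and where a whole thing is asked for, a point or a joint stands for the part that bears it (a point fixed in the world has none). Each returns a list of dicts, best first, with "p" (0 to 1); they miss things now and then, are a little off and sometimes report something else, mostly with a low value. They report only what shows in the picture. A call takes as long as a camera call. They do not tell look-alikes from the thing itself.
- spot_in(name, camera): "xy" ([column, row] in pixels, amid what is visible of it).
- masks_of(name, camera): "region" (480x640 bool, what is visible of it) and "xy" ([column, row] in pixels, amid what is visible of it).
- pinpoint(name, camera): "xy" ([column, row] in pixels: a listed point, or the origin of a listed thing).
The state is a dict: "time_s": time; "joints": joint angles; "qvel": joint speeds; "joint_torque": joint torques, N m; "tool_pos": TCP position; "tcp_rot": TCP orientation; "contact_force": force on the tool from outside, world axes, zero at the start; "torque": the same for the moment, N m; "finger_gap": finger opening in m.
Only numpy, scipy, OpenCV 4.12 (cv2) and the standard library are available. Lean on these libraries where they do the work, as an engineer would, in place of code of your own. Each camera call takes 0.05 s, during which the arm holds its last target. There are 200 camera calls.

## Task

The square sugar jar's twist-off cap is so tight that the jar would only spin on the counter: with the cap still on, set the jar upright and gently into the snug square well of the pull-out tray, down on the well's floor, where it cannot turn. Then unscrew the cap anticlockwise until its threads let go, raise it level just clear of the open mouth, and finish there, still holding it just above the jar, which stays standing in the well. Leave the other things where they are.

Things in the scene. Friction and masses are not known exactly. Their poses are not given: they have to be found in the camera images.
- jar_centre (a point): Square glass jar of sugar cubes on the counter, left or right of the tray: body 60 x 60 mm, flat sides parallel to its x and y, 66 mm tall to the flat shoulder, then a round neck of 42 mm diameter; 91 mm tall with its cap on, 0.3 to 0.45 kg. This point lies on its axis, 45.5 mm above its foot; z up. Quarter turns are alike. Well gripped across two flat sides, 35 to 65 mm above the foot.
- jar_mouth (a point): Centre of the square jar's rim (the mouth under the cap), 88 mm above its foot; axes as the jar. Thread: the cap comes free once turned 42 to 49 degrees anticlockwise (seen from above) on the jar, and a rib stops it at 64 to 71 degrees; before that it cannot be pulled off. In the well the jar turns along by up to about 10 degrees before the walls hold it, so turning the cap by about 1.1 rad suits.
- cap_centre (a point): Round knurled aluminium twist-off cap, screwed tight on the square jar: 54 mm diameter, 20 mm tall, 35 g. This point lies on its axis, 10 mm above its lower edge; z up. Shut, its lower edge is 5 mm above the jar's shoulder and 17 mm below the rim, so it must rise over 17 mm to clear the rim. It is tight over the first 25 degrees (a few tenths of a N m; a firm grip of 40 N or more turns it), then runs easily.
- well (a point): Centre of the floor of the square well, in the front row of the half-open wooden tray beside the long cutlery slot: 65 x 65 mm inside, sides parallel to this point's x and y, floor 12 mm above the counter. All tray walls and dividers reach 34 mm above this floor. The white riser it slides under is 125 mm high and begins 85 to 140 mm beyond this point along x.
- tray: Pull-out tray, 262 x 298 mm (x by y), 40 mm tall, with a bar handle at its front (-x). It slides along its x under the riser with about 5 N of friction. Origin under its centre, 6 mm above the counter.
- round_jar: Bystander: round glass jar of sugar cubes with the same kind of cap, 66 mm diameter, 91 mm tall, on the other side of the tray. Origin under its centre.
- mug: Bystander: white ceramic mug, 82 mm diameter, 95 mm tall, handle towards its y. Origin under its centre.
- cup: Bystander: pink plastic cup, 80 mm across the rim, 100 mm tall. Origin under its centre.
- bento_front (a point): Bystander: purple bento box on top of the riser, 121 mm deep, 196 mm wide, 60 mm tall, its top about 185 mm above the counter. This point is the middle of its long front side, towards the tray, half-way up.
- teaspoon: Bystander: steel teaspoon, 140 mm long along its x, 10 mm high, on the counter in front of the tray, towards the robot. Origin under its middle.
- clip: Bystander: chrome spring clip lying on its side, 72 x 45 mm, 26 mm high, on the counter in front of the tray, towards the robot. Origin under its middle.
There are look-alikes about, which are no part of the job. Leave any pink look-alike of the part that bears cap_centre alone.

How it is judged:
On the way, in this order (a step that is already met when the one before it is completed fails the run):
1. the square jar stands on the floor of the square well with its cap still on (horizontal distance between jar_centre and well below 0.008 m and z of jar_centre in the frame of well below 0.05 m and angle between jar_centre's own z axis and vertical below 0.07 rad and z of cap_centre in the frame of jar_mouth below 0.003 m and angle between the x axis of cap_centre and the x axis of jar_centre, either way round below 0.5 rad), for 0.2 s.
2. the cap has been turned loose on the jar while the well holds the jar (horizontal distance between jar_centre and well below 0.008 m and z of jar_centre in the frame of well below 0.05 m and angle between jar_centre's own z axis and vertical below 0.07 rad and angle between the x axis of cap_centre and the x axis of jar_centre, either way round above 0.65 rad), for 0.1 s.
At the end, for the whole second after the job is handed in: The jar stands upright (within 4 degrees) on the floor of the square well, centred within 8 mm; the fingers still grip the cap, which touches nothing else and is still and level (within 11 degrees), its lower edge 2 to 45 mm above the jar's rim and its axis within 15 mm of the mouth's (horizontal distance between jar_centre and well below 0.008 m and z of jar_centre in the frame of well below 0.05 m and angle between jar_centre's own z axis and vertical below 0.07 rad and z of cap_centre in the frame of jar_mouth between 0.012 and 0.055 m and horizontal distance between cap_centre and jar_mouth below 0.015 m and angle between cap_centre's own z axis and vertical below 0.2 rad and contact force between the fingers and cap above 1 N and contact force between cap and jar below 0.1 N and contact force between cap and tray below 0.1 N and linear speed of each of cap, jar below 0.02 m/s); the arm keeps its last pose, push and grip.
It fails at once if a bystander is shifted by more than 30 mm (distance of any of round_jar, mug, cup, bento_front, teaspoon, clip from where it was at the start of the episode above 0.03 m).
It fails at once if the jar is tipped by more than 25 degrees (angle between jar_centre's own z axis and vertical above 0.44 rad).
It fails at once if the jar is dropped into the well from more than about 20 mm, or rammed in (faster than 0.45 m/s) (horizontal distance between jar_centre and well below 0.02 m and z of jar_centre in the frame of well below 0.085 m and linear speed of jar above 0.45 m/s).
It also fails if it takes over 54 s, if anything falls off the work surface, if the arm or the gripper's body presses on something with over 40 N, if the wrist force passes 120 N, or if a joint passes its speed limit or range.

## Working session

There is one attempt and no reset: what is moved stays moved. The work goes in short steps, Python scripts to look and compute and a tool call to move; the robot and the scene stay as the last step left them, time stands still between calls to the robot, and variables do not carry over. Pictures are saved under pics/ and viewed, about 8 in all and at most 12, crops included, and the job is handed in when it is done.

Besides the shell and the picture viewer there is one more tool, called in YAML: its name, and indented under it one key for each argument. drive_tool: Moves the arm, as the interface text tells. Its arguments: {"type":"object","properties":{"series":{"type":"array","items":{"type":"object","properties":{"dx":{"type":"number"},"dy":{"type":"number"},"dz":{"type":"number"},"ax":{"type":"number"},"ay":{"type":"number"},"az":{"type":"number"}}}},"jaw":{"type":"number"},"force":{"type":"number"}},"required":["series"]}

```bash
mkdir -p pics; cat > h.py <<'E'
import numpy as np,cv2
from rig import state,get_image,ctrl,spot_in,masks_of,pinpoint
from scipy.spatial.transform import Rotation as R
def cam(n):
    d=get_image(n); d['K']=np.array([[d['fx'],0,d['cx']],[0,d['fy'],d['cy']],[0,0,1.]])
    d['D']=np.array(d['distortion'],float); d['Rm']=cv2.Rodrigues(np.array(d['rvec'],float))[0]; d['t']=np.array(d['tvec'],float).ravel(); return d
def rays(d,px):
    return cv2.undistortPoints(np.array(px,float).reshape(-1,1,2),d['K'],d['D']).reshape(-1,2)
def at_z(d,px,z):
    n=rays(d,px); r=np.c_[n,np.ones(len(n))]@d['Rm']; o=-d['Rm'].T@d['t']
    return o+r*((z-o[2])/r[:,2])[:,None]
def cloud(d,mask):
    v,u=np.nonzero(mask&(d['range_z']>0)); n=rays(d,np.c_[u,v]); z=d['range_z'][v,u]
    return (np.c_[n,np.ones(len(n))]*z[:,None]-d['t'])@d['Rm']
def proj(d,P): return cv2.projectPoints(np.array(P,float).reshape(-1,3),np.array(d['rvec'],float),d['t'],d['K'],d['D'])[0].reshape(-1,2)
E
cat > a.py <<'E'
from h import *
s=state();print({k:np.round(v,3) for k,v in s.items()},ctrl.pinch_z)
H={'jar_centre':.0455,'jar_mouth':.088,'cap_centre':.081,'well':.012,'tray':.006,'round_jar':0,'mug':0,'cup':0,'bento_front':.155,'teaspoon':0,'clip':0}
for c in('scene','top'):
    d=cam(c);cv2.imwrite(f'pics/{c}0.png',d['img']);print(c,'campos',np.round(-d['Rm'].T@d['t'],3))
    for n,z in H.items():
        for r in pinpoint(n,c)[:3]: print(c,n,round(r['p'],2),np.round(r['xy'],1),np.round(at_z(d,r['xy'],z)[0],4))
E
python3 a.py
```

```text
{'time_s': np.float64(0.0), 'joints': array([ 1.483e+00,  2.560e-01,  1.070e-01, -1.000e-03, -1.424e+00,
       -2.850e-01]), 'qvel': array([ 0.001, -0.002, -0.   , -0.   ,  0.002,  0.   ]), 'joint_torque': array([-2.0000e-03, -3.8663e+01,  2.3794e+01,  5.3650e+00, -6.0000e-03,
        0.0000e+00]), 'tool_pos': array([0.2  , 0.512, 0.23 ]), 'tcp_rot': array([ 0.001,  0.983, -0.185, -0.   ]), 'contact_force': array([ 0.775, -1.005,  0.587]), 'torque': array([-0.008,  0.016, -0.024]), 'finger_gap': np.float64(0.085)} 0.0187
scene campos [ 1.354 -0.358  1.26 ]
scene jar_centre 0.94 [168.1 282.3] [ 0.5086 -0.3634  0.0455]
scene jar_mouth 0.95 [160.8 270. ] [ 0.4972 -0.37    0.088 ]
scene cap_centre 0.73 [159.5 273.5] [ 0.5007 -0.3756  0.081 ]
scene cap_centre 0.73 [149.7 263.6] [ 0.4631 -0.3902  0.081 ]
scene cap_centre 0.63 [202.7 263.1] [ 0.5127 -0.2709  0.081 ]
scene well 0.57 [328.3 255.2] [0.5685 0.0418 0.012 ]
scene round_jar 0.96 [418.3 196.3] [0.4759 0.3656 0.    ]
scene mug 0.85 [177.6 344.4] [ 0.6552 -0.3894  0.    ]
scene cup 0.6 [467.6 248.7] [0.6883 0.3948 0.    ]
scene bent
[... 235 characters left out ...]
 0.4959 -0.3692  0.0455]
top jar_centre 0.65 [156.4 193.4] [0.681  0.3781 0.0455]
top cap_centre 0.82 [411.1 284.4] [ 0.4641 -0.2573  0.081 ]
top cap_centre 0.8 [457.9 313.3] [ 0.3965 -0.371   0.081 ]
top cap_centre 0.66 [461.9 269.4] [ 0.5028 -0.3818  0.081 ]
top well 0.96 [290.7 242. ] [0.568  0.0394 0.012 ]
top tray 0.88 [306.6 206.9] [6.608e-01 5.000e-04 6.000e-03]
top round_jar 0.79 [163.4 276.9] [0.4731 0.363  0.    ]
top mug 0.71 [455.  212.3] [ 0.6556 -0.389   0.    ]
top cup 0.38 [464.  268.3] [ 0.5092 -0.4111  0.    ]
top bento_front 0.85 [318.6 153.8] [ 0.7635 -0.0258  0.155 ]
top teaspoon 0.54 [229.4 331.1] [0.339 0.19  0.   ]
top clip 0.44 [376.1 328.1] [ 0.3524 -0.1833  0.    ]
```

```bash
sleep 1; ls pics
```

```text
scene0.png
top0.png
```

View pics/top0.png

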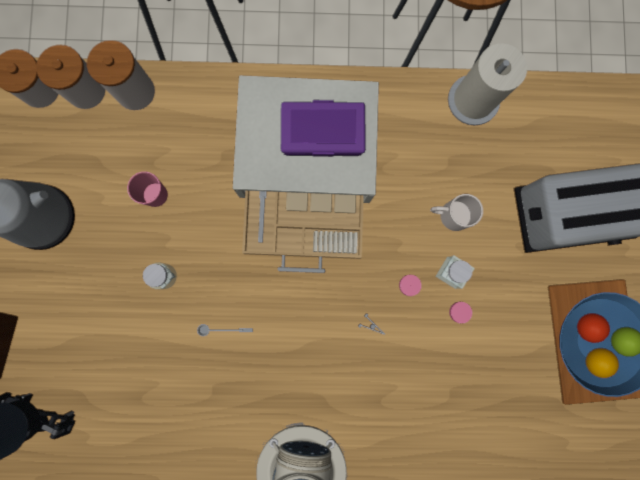

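View pics/scene0.png

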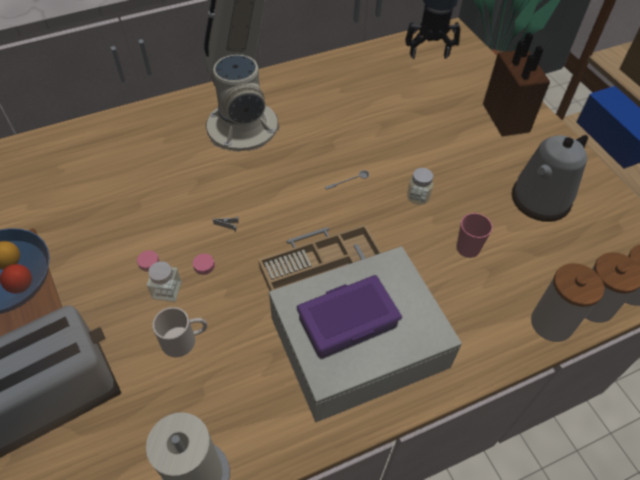

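The top view shows the square jar at (457,272), mug at (460,212), pink discs at (411,285) and (461,313), and the well at (291,241). In the scene view the jar is at (163,280). Next I refine the jar and well poses from depth.

```bash
cat > b.py <<'E'
from h import *
d=cam('top')
P=cloud(d,np.ones((480,640),bool))
def box(x0,x1,y0,y1,z0,z1): return P[(P[:,0]>x0)&(P[:,0]<x1)&(P[:,1]>y0)&(P[:,1]<y1)&(P[:,2]>z0)&(P[:,2]<z1)]
J=box(.42,.58,-.46,-.30,.01,.12); print('jar z hist',np.histogram(J[:,2],bins=np.arange(.01,.12,.01)))
for z0,z1 in((.04,.075),(.055,.075),(.08,.12)):
    q=J[(J[:,2]>z0)&(J[:,2]<z1)]; print(z0,len(q), cv2.minAreaRect((q[:,:2]*1000).astype(np.float32)) if len(q)>3 else '',q.mean(0))
for r in masks_of('jar_centre','top')[:1]:
    v,u=np.nonzero(r['region']);print('mask',r['p'],len(u),cv2.minAreaRect(np.c_[u,v].astype(np.float32)))
T=box(.50,.68,-.17,.17,.035,.056); print('tray top',len(T),cv2.minAreaRect((T[:,:2]*1000).astype(np.float32)))
F=box(.53,.61,-.0,.09,.005,.02); print('floor',len(F),cv2.minAreaRect((F[:,:2]*1000).astype(np.float32)))
img=d['img']
a=cv2.resize(img[225:262,240:367],None,fx=6,fy=6,interpolation=cv2.INTER_CUBIC)
b=cv2.resize(img[245:300,425:490],None,fx=6,fy=6,interpolation=cv2.INTER_CUBIC)
o=np.zeros((a.shape[0]+b.shape[0],800,3),np.uint8);o[:a.shape[0],:a.shape[1]]=a;o[a.shape[0]:,:b.shape[1]]=b
s=cam('scene');c=cv2.resize(s['img'][258:305,140:190],None,fx=6,fy=6,interpolation=cv2.INTER_CUBIC);o[a.shape[0]:a.shape[0]+c.shape[0],400:400+c.shape[1]]=c
cv2.imwrite('pics/crop1.png',o)
PS=cloud(s,np.ones((480,640),bool));P=PS
J=box(.42,.58,-.46,-.30,.01,.12)
for z0,z1 in((.01,.06),(.04,.075),(.055,.075),(.086,.1)):
    q=J[(J[:,2]>z0)&(J[:,2]<z1)]; print('scene',z0,len(q), cv2.minAreaRect((q[:,:2]*1000).astype(np.float32)) if len(q)>3 else '',q.mean(0))
E
python3 b.py
```

```text
jar z hist (array([ 33,  49,  33,  34,  40, 156,  44,  95, 323,   0]), array([0.01, 0.02, 0.03, 0.04, 0.05, 0.06, 0.07, 0.08, 0.09, 0.1 , 0.11]))
0.04 261 ((497.6967468261719, -374.20904541015625), (61.44859313964844, 61.13939666748047), 59.17043685913086) [ 0.49622617 -0.36069273  0.06248173]
0.055 207 ((497.8455505371094, -374.2978210449219), (61.44859313964844, 60.7928466796875), 59.17043685913086) [ 0.49664157 -0.36223403  0.06628803]
0.08 418 ((497.8482666015625, -373.7130126953125), (53.0155143737793, 53.21118927001953), 60.978515625) [ 0.49805439 -0.3733132   0.09194986]
mask 0.87 324 ((448.4213562011719, 273.63653564453125), (33.75941848754883, 23.286197662353516), 74.93151092529297)
tray top 1728 ((589.71337890625, -0.3947906494140625), (179.13951110839844, 319.9640808105469), 0.11291632801294327)
floor 739 ((569.078369140625, 44.82234573364258), (89.92415618896484, 76.78277587890625), 88.78121185302734)
scene 0.01 422 ((482.028076171875, -388.6382141113281), (126.941162109375, 76.77266693115234), 41.46175765991211) [ 0.51508489 -0.3750353   0.03440762]
scene 0.04 373 ((500.02142333984375, -373.8695373535156), (63.762088775634766, 67.03327941894531), 58.26185989379883) [ 0.51714538 -0.37375677  0.05916029]
scene 0.055 265 ((499.6917419433594, -373.54962158203125), (63.692386627197266, 66.49134826660156), 57.48591613769531) [ 0.51557952 -0.37328391  0.06382518]
scene 0.086 333 ((498.95416259765625, -374.08544921875), (52.40302658081055, 56.27167892456055), 78.5589828491211) [ 0.50033564 -0.37383292  0.09021577]
```

View pics/crop1.png

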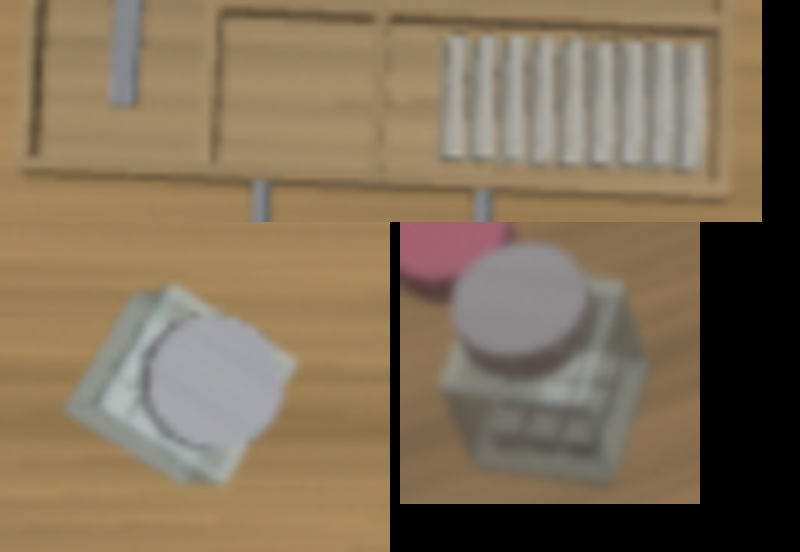

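The crop shows the jar turned about 30° and the well at crop columns 217–380. I'll rectify the well area metrically at the rim plane in both cameras.

```bash
cat > c.py <<'E'
from h import *
o=[]
for c in('top','scene'):
    d=cam(c)
    # image: rows = x from .63 down to .53 ; cols = y from .10 to 0.0 ; 4px/mm
    for z in(.046,):
        xs=.625-np.arange(440)/4000;ys=.095-np.arange(400)/4000
        X,Y=np.meshgrid(xs,ys,indexing='ij');p=proj(d,np.c_[X.ravel(),Y.ravel(),np.full(X.size,z)]).astype(np.float32)
        w=cv2.remap(d['img'],p[:,0].reshape(X.shape),p[:,1].reshape(X.shape),cv2.INTER_CUBIC)
        for i,k in enumerate(range(0,440,20)): cv2.line(w,(0,k),(8 if i%2 else 16,k),(0,0,255))
        for i,k in enumerate(range(0,400,20)): cv2.line(w,(k,0),(k,8 if i%2 else 16),(0,0,255))
        # candidate square at rim
        yaw=-.033;R2=np.array([[np.cos(yaw),-np.sin(yaw)],[np.sin(yaw),np.cos(yaw)]])
        q=np.array([[1,1],[1,-1],[-1,-1],[-1,1]])*.0325@R2.T+[.568,.0402]
        cv2.polylines(w,[np.c_[(.095-q[:,1])*4000,(.625-q[:,0])*4000].round().astype(int)],True,(0,255,0),1)
        o.append(w)
    P=cloud(d,np.ones((480,640),bool))
    front=P[(P[:,2]>.04)&(P[:,2]<.052)&(P[:,0]>.5)&(P[:,0]<.63)&(abs(P[:,1])<.2)]
    print(c,len(front),np.percentile(front[:,2],[10,50,90]))
    f=[front[(abs(front[:,1]-y)<.006)][:,0].min() for y in np.arange(-.13,.14,.02)];print(np.round(f,4))
    print('y extent',front[:,1].min(),front[:,1].max(),'slope',np.polyfit(np.arange(-.13,.14,.02),f,1))
cv2.imwrite('pics/well1.png',np.hstack(o))
E
python3 c.py
```

```text
top 1307 [0.0417056  0.04563025 0.04959441]
[0.5301 0.53   0.5319 0.5316 0.5312 0.5164 0.5329 0.5326 0.5347 0.5344
 0.534  0.5343 0.5356 0.5354]
y extent -0.1402366535166753 0.15947694824730446 slope [0.02609009 0.53178734]
scene 1232 [0.04096846 0.0439488  0.04797943]
[0.5293 0.5284 0.5292 0.5303 0.5305 0.5323 0.532  0.5316 0.5346 0.5328
 0.5319 0.5348 0.5354 0.5356]
y extent -0.13817018740290146 0.16221890501731392 slope [0.02616179 0.53204845]
```

View pics/well1.png

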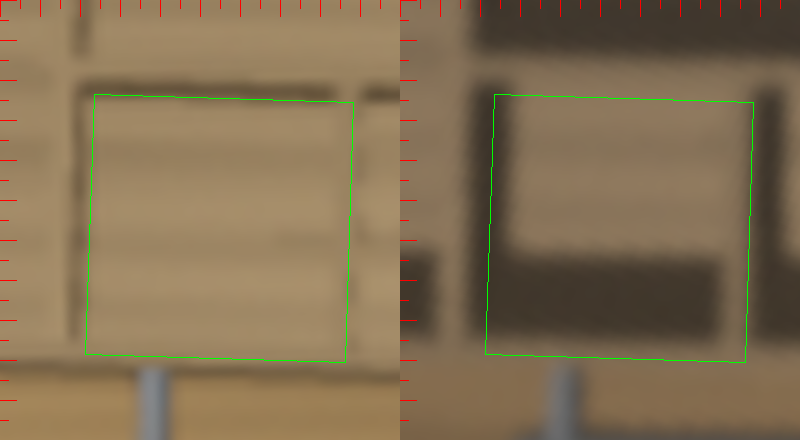

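Both rectified views put the well's inner rim 4 mm up-left of the network's guess. The centre comes out at about (0.572, 0.044), with yaw about −1.6°. The front-edge depth fit agrees: 0.533 + 6 mm wall + 32.5 mm. The jar is at (0.4985, −0.374), with faces at 59°/−31°.

```bash
cat > m.py <<'E'
# usage: m.py x y z psi_deg -> tool-frame deltas (mm,deg)
import sys
from h import *
s=state();q=np.array(s['tcp_rot']);Rt=R.from_quat(q[[1,2,3,0]])
x,y,z,psi=map(float,sys.argv[1:5]);psi=np.radians(psi)
c,sn=np.cos(psi),np.sin(psi)
G=R.from_matrix(np.array([[c,sn,0],[sn,-c,0],[0,0,-1.]]))
d=Rt.inv().apply(np.array([x,y,z])-s['tool_pos'])*1000
print('t',round(float(s['time_s']),2),'pos',np.round(s['tool_pos'],4),'j',np.round(s['joints'],2),'F',np.round(s['contact_force'],1),'gap',round(float(s['finger_gap']),4),ctrl.pinch_z)
print('d',np.round(d,1),'a',np.round(np.degrees((Rt.inv()*G).as_rotvec()),2))
E
python3 m.py .4985 -.374 .2 -31
```

```text
t 1.45 pos [0.2003 0.5122 0.2313] j [ 1.48  0.26  0.11 -0.   -1.42 -0.28] F [ 0.4 -0.2  0.4] gap 0.0853 0.0187
d [600.5 716.8  31.2] a [-0.    0.    9.64]
```

drive_tool:
  series:
    - {"dx": 40, "dy": 48, "dz": 0, "az": 2}
    - {"dx": 80, "dy": 95, "dz": 0, "az": 4}
    - {"dx": 120, "dy": 143, "dz": 0, "az": 6}
    - {"dx": 160, "dy": 190, "dz": 0, "az": 8}
    - {"dx": 200, "dy": 238, "dz": 0, "az": 9.6}
    - {"dx": 240, "dy": 286, "dz": 0, "az": 9.6}
    - {"dx": 280, "dy": 334, "dz": 0, "az": 9.6}
    - {"dx": 320, "dy": 382, "dz": 0, "az": 9.6}
  jaw: 0
  force: 60

```text
$.series[0]: bad value
```

```bash
python3 m.py .4985 -.374 .18 -31
```

```text
t 1.45 pos [0.2003 0.5122 0.2313] j [ 1.48  0.26  0.11 -0.   -1.42 -0.28] F [ 0.4 -0.2  0.4] gap 0.0853 0.0187
d [600.5 716.8  51.2] a [-0.    0.    9.64]
```

drive_tool:
  series:
    - {"dx": 40, "dy": 48, "dz": 0, "ax": 0, "ay": 0, "az": 2}
    - {"dx": 80, "dy": 95, "dz": 0, "ax": 0, "ay": 0, "az": 4}
    - {"dx": 120, "dy": 143, "dz": 0, "ax": 0, "ay": 0, "az": 6}
    - {"dx": 160, "dy": 190, "dz": 0, "ax": 0, "ay": 0, "az": 8}
    - {"dx": 200, "dy": 238, "dz": 0, "ax": 0, "ay": 0, "az": 9.6}
    - {"dx": 240, "dy": 286, "dz": 0, "ax": 0, "ay": 0, "az": 9.6}
    - {"dx": 280, "dy": 334, "dz": 0, "ax": 0, "ay": 0, "az": 9.6}
    - {"dx": 320, "dy": 382, "dz": 0, "ax": 0, "ay": 0, "az": 9.6}
  jaw: 0
  force: 60

```text
time_s: 2.45
tool_pos: [0.3594, 0.038, 0.2318]
tcp_rot: [-0.001, 0.964, -0.266, 0.001]
contact_force: [2.3, 0.4, -0.1]
finger_gap: 0.0853
```

```bash
python3 m.py .4985 -.374 .18 -31
```

```text
t 2.45 pos [0.3594 0.038  0.2318] j [ 0.55 -0.13 -0.31  0.   -1.39  0.48] F [ 2.3  0.4 -0.1] gap 0.0853 0.0187
d [330.9 282.2  51.7] a [-0.09 -0.05  0.09]
```

drive_tool:
  series:
    - {"dx": 45, "dy": 38, "dz": 0, "ax": 0, "ay": 0, "az": 0}
    - {"dx": 90, "dy": 77, "dz": 0, "ax": 0, "ay": 0, "az": 0}
    - {"dx": 135, "dy": 115, "dz": 10, "ax": 0, "ay": 0, "az": 0}
    - {"dx": 180, "dy": 153, "dz": 20, "ax": 0, "ay": 0, "az": 0}
    - {"dx": 225, "dy": 192, "dz": 30, "ax": 0, "ay": 0, "az": 0}
    - {"dx": 270, "dy": 230, "dz": 40, "ax": 0, "ay": 0, "az": 0}
    - {"dx": 305, "dy": 260, "dz": 50, "ax": 0, "ay": 0, "az": 0}
    - {"dx": 331, "dy": 282, "dz": 52, "ax": 0, "ay": 0, "az": 0}

```text
time_s: 3.45
tool_pos: [0.4984, -0.3757, 0.1782]
tcp_rot: [-0.001, 0.964, -0.267, -0.0]
contact_force: [0.7, 0.6, -0.4]
finger_gap: 0.0859
```

```bash
python3 m.py .4985 -.374 .037 -31
```

```text
t 3.45 pos [ 0.4984 -0.3757  0.1782] j [-0.4   0.42  0.21 -0.   -1.36  1.43] F [ 0.7  0.6 -0.4] gap 0.0859 0.0187
d [ -0.6  -1.3 141.2] a [-0.08  0.07  0.01]
```

drive_tool:
  series:
    - {"dx": -1, "dy": -1, "dz": 25, "ax": 0, "ay": 0, "az": 0}
    - {"dx": -1, "dy": -1, "dz": 50, "ax": 0, "ay": 0, "az": 0}
    - {"dx": -1, "dy": -1, "dz": 75, "ax": 0, "ay": 0, "az": 0}
    - {"dx": -1, "dy": -1, "dz": 100, "ax": 0, "ay": 0, "az": 0}
    - {"dx": -1, "dy": -1, "dz": 120, "ax": 0, "ay": 0, "az": 0}
    - {"dx": -1, "dy": -1, "dz": 135, "ax": 0, "ay": 0, "az": 0}
    - {"dx": -1, "dy": -1, "dz": 141, "ax": 0, "ay": 0, "az": 0}
    - {"dx": -1, "dy": -1, "dz": 141, "ax": 0, "ay": 0, "az": 0}

```text
time_s: 4.45
tool_pos: [0.4981, -0.3742, 0.0372]
tcp_rot: [-0.001, 0.964, -0.267, -0.0]
contact_force: [-0.5, -0.6, -0.3]
finger_gap: 0.0853
```

```bash
python3 m.py .4985 -.374 .037 -31
```

```text
t 4.45 pos [ 0.4981 -0.3742  0.0372] j [-0.39  0.52 -0.01 -0.   -1.05  1.43] F [-0.5 -0.6 -0.3] gap 0.0853 0.0187
d [ 0.2 -0.3  0.2] a [-0.07  0.07  0.02]
```

drive_tool:
  series:
    - {"dx": 0, "dy": 0, "dz": 0, "ax": 0, "ay": 0, "az": 0}
    - {"dx": 0, "dy": 0, "dz": 0, "ax": 0, "ay": 0, "az": 0}
    - {"dx": 0, "dy": 0, "dz": 0, "ax": 0, "ay": 0, "az": 0}
    - {"dx": 0, "dy": 0, "dz": 0, "ax": 0, "ay": 0, "az": 0}
    - {"dx": 0, "dy": 0, "dz": 0, "ax": 0, "ay": 0, "az": 0}
    - {"dx": 0, "dy": 0, "dz": 0, "ax": 0, "ay": 0, "az": 0}
    - {"dx": 0, "dy": 0, "dz": 0, "ax": 0, "ay": 0, "az": 0}
    - {"dx": 0, "dy": 0, "dz": 0, "ax": 0, "ay": 0, "az": 0}
  jaw: 255
  force: 60

```text
time_s: 5.45
tool_pos: [0.4988, -0.3748, 0.0386]
tcp_rot: [-0.0, 0.964, -0.267, 0.001]
contact_force: [-1.0, 0.1, 5.6]
finger_gap: 0.0591
```

```bash
python3 m.py .4985 -.374 .037 -31; python3 - <<'E'
from h import *
s=cam('scene');cv2.imwrite('pics/grip.png',cv2.resize(s['img'][190:320,90:250],None,fx=5,fy=4.6,interpolation=cv2.INTER_CUBIC))
E
```

```text
t 5.45 pos [ 0.4988 -0.3748  0.0386] j [-0.39  0.52 -0.01 -0.   -1.05  1.43] F [-1.   0.1  5.6] gap 0.0591 0.0187
d [-0.7 -0.5  1.6] a [-0.05 -0.08  0.04]
```

View pics/grip.png

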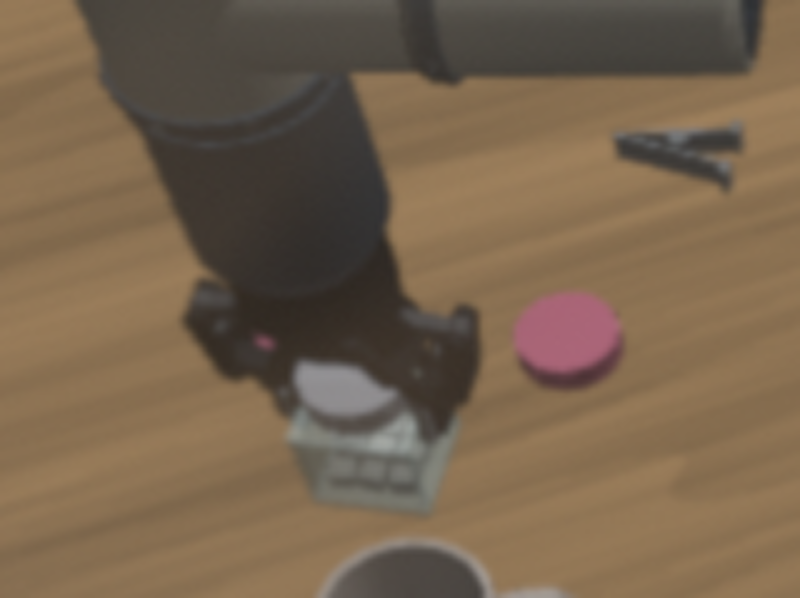

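The jar is gripped (gap 59.1 mm) near its upper body: jar at about (370,450), one finger at about (440,430). Lifting.

drive_tool:
  series:
    - {"dx": 0, "dy": 0, "dz": -4, "ax": 0, "ay": 0, "az": 0}
    - {"dx": 0, "dy": 0, "dz": -12, "ax": 0, "ay": 0, "az": 0}
    - {"dx": 0, "dy": 0, "dz": -25, "ax": 0, "ay": 0, "az": 0}
    - {"dx": 0, "dy": 0, "dz": -42, "ax": 0, "ay": 0, "az": 0}
    - {"dx": 0, "dy": 0, "dz": -62, "ax": 0, "ay": 0, "az": 0}
    - {"dx": 0, "dy": 0, "dz": -82, "ax": 0, "ay": 0, "az": 0}
    - {"dx": 0, "dy": 0, "dz": -95, "ax": 0, "ay": 0, "az": 0}
    - {"dx": 0, "dy": 0, "dz": -100, "ax": 0, "ay": 0, "az": 0}

```text
time_s: 6.5
tool_pos: [0.4991, -0.375, 0.1399]
tcp_rot: [-0.0, 0.964, -0.267, 0.002]
contact_force: [0.4, 0.5, -5.2]
finger_gap: 0.0585
```

```bash
python3 m.py .572 .044 .138 -1.6
```

```text
t 6.5 pos [ 0.4991 -0.375   0.1399] j [-0.39  0.44  0.14 -0.   -1.27  1.43] F [ 0.4  0.5 -5.2] gap 0.0585 0.0187
d [-153.  -396.8    1.9] a [-2.000e-02 -1.900e-01 -2.936e+01]
```

drive_tool:
  series:
    - {"dx": -6, "dy": -15, "dz": 0, "ax": 0, "ay": 0, "az": -1}
    - {"dx": -18, "dy": -45, "dz": 0, "ax": 0, "ay": 0, "az": -3}
    - {"dx": -33, "dy": -85, "dz": 0, "ax": 0, "ay": 0, "az": -6}
    - {"dx": -49, "dy": -127, "dz": 0, "ax": 0, "ay": 0, "az": -9}
    - {"dx": -65, "dy": -168, "dz": 0, "ax": 0, "ay": 0, "az": -12}
    - {"dx": -81, "dy": -210, "dz": 0, "ax": 0, "ay": 0, "az": -16}
    - {"dx": -97, "dy": -252, "dz": 0, "ax": 0, "ay": 0, "az": -20}
    - {"dx": -112, "dy": -290, "dz": 0, "ax": 0, "ay": 0, "az": -24}

```text
time_s: 7.5
tool_pos: [0.5516, -0.0663, 0.1392]
tcp_rot: [0.0, 0.998, -0.059, 0.001]
contact_force: [-0.1, 0.2, -5.1]
finger_gap: 0.059
```

```bash
python3 m.py .572 .044 .138 -1.6
```

```text
t 7.5 pos [ 0.5516 -0.0663  0.1392] j [ 0.16  0.31 -0.06  0.   -1.2   1.29] F [-0.1  0.2 -5.1] gap 0.059 0.0187
d [   7.3 -112.     1.2] a [ 0.01 -0.11 -5.16]
```

drive_tool:
  series:
    - {"dx": 2, "dy": -30, "dz": 0, "ax": 0, "ay": 0, "az": -2}
    - {"dx": 4, "dy": -55, "dz": 0, "ax": 0, "ay": 0, "az": -3}
    - {"dx": 5, "dy": -78, "dz": 0, "ax": 0, "ay": 0, "az": -4}
    - {"dx": 6, "dy": -95, "dz": 0, "ax": 0, "ay": 0, "az": -5}
    - {"dx": 7, "dy": -106, "dz": 0, "ax": 0, "ay": 0, "az": -5.2}
    - {"dx": 7.3, "dy": -111, "dz": 0, "ax": 0, "ay": 0, "az": -5.2}
    - {"dx": 7.3, "dy": -112, "dz": 0, "ax": 0, "ay": 0, "az": -5.2}
    - {"dx": 7.3, "dy": -112, "dz": 0, "ax": 0, "ay": 0, "az": -5.2}

```text
time_s: 8.5
tool_pos: [0.5719, 0.0436, 0.1392]
tcp_rot: [0.0, 1.0, -0.014, 0.001]
contact_force: [-0.0, 0.2, -3.1]
finger_gap: 0.0593
```

```bash
python3 m.py .572 .044 .138 -1.6; cat > f.py <<'E'
import sys
from h import *
from rig import masks_of
for c in('top','scene'):
    d=cam(c);P=cloud(d,np.ones((480,640),bool))
    for n,z in(('jar_centre',float(sys.argv[1])),('cap_centre',float(sys.argv[1])+.0355)):
        for r in pinpoint(n,c)[:3]:print(c,n,round(r['p'],2),np.round(r['xy'],1),np.round(at_z(d,r['xy'],z)[0],4))
    if c=='scene':
        crop=d['img'][190:290,260:400];cv2.imwrite(sys.argv[2],cv2.resize(crop,None,fx=5.7,fy=5.7,interpolation=cv2.INTER_CUBIC))
E
python3 f.py .147 pics/over.png
```

```text
t 8.5 pos [0.5719 0.0436 0.1392] j [ 0.35  0.34 -0.01  0.   -1.22  1.19] F [-0.   0.2 -3.1] gap 0.0593 0.0187
d [ 0.  -0.4  1.2] a [ 0.02 -0.1   0.01]
top jar_centre 0.59 [284.1 237. ] [0.5672 0.0504 0.147 ]
top cap_centre 0.8 [409.4 285.6] [ 0.4601 -0.2336  0.1825]
top cap_centre 0.79 [459.5 310.4] [ 0.407  -0.3457  0.1825]
scene jar_centre 0.66 [330.4 215. ] [0.5463 0.0531 0.147 ]
scene jar_centre 0.56 [335.1 222.2] [0.5712 0.0542 0.147 ]
scene jar_centre 0.45 [332.4 214.5] [0.5468 0.0582 0.147 ]
scene cap_centre 0.89 [148.3 261.8] [ 0.5338 -0.3891  0.1825]
scene cap_centre 0.71 [204.7 265.2] [ 0.5923 -0.276   0.1825]
```

View pics/over.png

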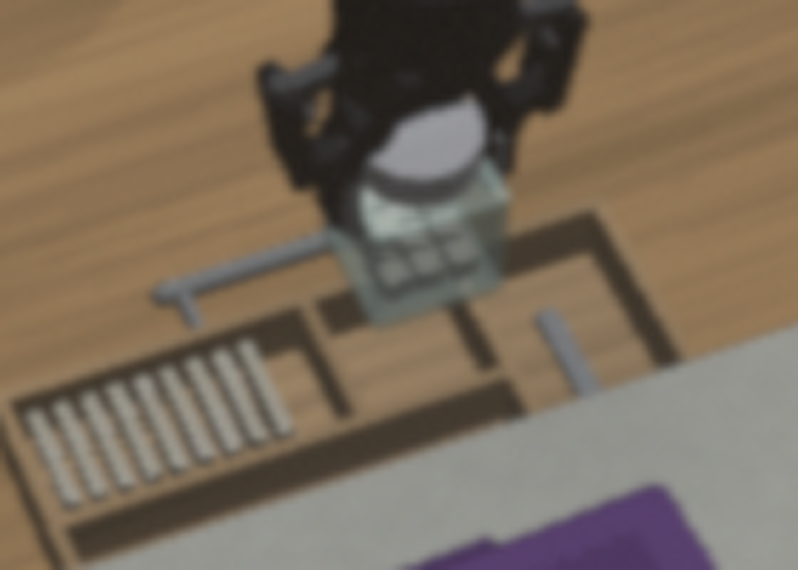

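The jar is held over the well: jar at about (430,260) in the crop, well at about (400,350). I'll check its x position from the visible +x face.

```bash
cat > g.py <<'E'
from h import *
d=cam('scene');P=cloud(d,np.ones((480,640),bool))
m=(abs(P[:,1]-.044)<.025)&(P[:,0]>.585)&(P[:,0]<.62)&(P[:,2]>.09)&(P[:,2]<.17)
q=P[m];print(len(q))
for z in np.arange(.095,.17,.01):
    k=q[abs(q[:,2]-z)<.005]
    if len(k)>3: print(round(z,3),len(k),np.round(np.percentile(k[:,0],[20,50,80]),4))
k=q[(q[:,2]>.11)&(q[:,2]<.155)]
if len(k)>9: print('fit x=a*y+b*z+c',np.linalg.lstsq(np.c_[k[:,1]-.044,k[:,2]-.13,np.ones(len(k))],k[:,0],rcond=None)[0])
m=(abs(P[:,1]-.044)<.06)&(abs(P[:,0]-.572)<.045)&(P[:,2]>.175)&(P[:,2]<.2);c=P[m];print('cap',len(c),c.min(0),c.max(0))
m=(P[:,1]>-.03)&(P[:,1]<.11)&(abs(P[:,0]-.602)<.004)&(P[:,2]>.12)&(P[:,2]<.15);c=P[m];print('face y',c[:,1].min(),c[:,1].max(),len(c))
E
python3 g.py
```

```text
385
0.105 48 [0.6017 0.6031 0.604 ]
0.115 36 [0.6019 0.6032 0.6044]
0.125 48 [0.602  0.6035 0.605 ]
0.135 49 [0.6021 0.603  0.6047]
0.145 49 [0.6019 0.603  0.6043]
0.155 52 [0.6018 0.603  0.6044]
0.165 101 [0.5946 0.599  0.603 ]
fit x=a*y+b*z+c [ 0.03210552 -0.00782452  0.60324005]
cap 445 [ 0.56023886 -0.01529698  0.17515793] [0.60256845 0.10382302 0.19999787]
face y 0.015221993736011918 0.07607252805172693 168
```

drive_tool:
  series:
    - {"dx": -1, "dy": 0.5, "dz": 6, "ax": 0, "ay": 0, "az": 0}
    - {"dx": -1, "dy": 0.5, "dz": 15, "ax": 0, "ay": 0, "az": 0}
    - {"dx": -1, "dy": 0.5, "dz": 25, "ax": 0, "ay": 0, "az": 0}
    - {"dx": -1, "dy": 0.5, "dz": 35, "ax": 0, "ay": 0, "az": 0}
    - {"dx": -1, "dy": 0.5, "dz": 43, "ax": 0, "ay": 0, "az": 0}
    - {"dx": -1, "dy": 0.5, "dz": 49, "ax": 0, "ay": 0, "az": 0}
    - {"dx": -1, "dy": 0.5, "dz": 53, "ax": 0, "ay": 0, "az": 0}
    - {"dx": -1, "dy": 0.5, "dz": 55, "ax": 0, "ay": 0, "az": 0}

```text
time_s: 9.85
tool_pos: [0.5712, 0.0434, 0.0841]
tcp_rot: [0.0, 1.0, -0.014, 0.001]
contact_force: [-0.8, 0.1, -3.4]
finger_gap: 0.059
```

drive_tool:
  series:
    - {"dx": 0, "dy": 0, "dz": 1, "ax": 0, "ay": 0, "az": 0}
    - {"dx": 0, "dy": 0, "dz": 2.5, "ax": 0, "ay": 0, "az": 0}
    - {"dx": 0, "dy": 0, "dz": 4, "ax": 0, "ay": 0, "az": 0}
    - {"dx": 0, "dy": 0, "dz": 5.5, "ax": 0, "ay": 0, "az": 0}
    - {"dx": 0, "dy": 0, "dz": 7, "ax": 0, "ay": 0, "az": 0}
    - {"dx": 0, "dy": 0, "dz": 8, "ax": 0, "ay": 0, "az": 0}
    - {"dx": 0, "dy": 0, "dz": 9, "ax": 0, "ay": 0, "az": 0}
    - {"dx": 0, "dy": 0, "dz": 9, "ax": 0, "ay": 0, "az": 0}

```text
time_s: 10.85
tool_pos: [0.5711, 0.0434, 0.075]
tcp_rot: [0.0, 1.0, -0.014, 0.001]
contact_force: [-0.0, -0.5, -3.9]
finger_gap: 0.0587
```

```bash
python3 m.py .571 .043 .06 -1.6
```

```text
t 10.85 pos [0.5711 0.0434 0.075 ] j [ 0.35  0.39 -0.11  0.   -1.07  1.19] F [-0.  -0.5 -3.9] gap 0.0587 0.0187
d [-0.1  0.4 15. ] a [ 0.02 -0.11  0.03]
```

In the well with no contact. Continuing to the floor.

drive_tool:
  series:
    - {"dx": 0, "dy": 0, "dz": 3, "ax": 0, "ay": 0, "az": 0}
    - {"dx": 0, "dy": 0, "dz": 6, "ax": 0, "ay": 0, "az": 0}
    - {"dx": 0, "dy": 0, "dz": 10, "ax": 0, "ay": 0, "az": 0}
    - {"dx": 0, "dy": 0, "dz": 14, "ax": 0, "ay": 0, "az": 0}
    - {"dx": 0, "dy": 0, "dz": 18, "ax": 0, "ay": 0, "az": 0}
    - {"dx": 0, "dy": 0, "dz": 21, "ax": 0, "ay": 0, "az": 0}
    - {"dx": 0, "dy": 0, "dz": 23, "ax": 0, "ay": 0, "az": 0}
    - {"dx": 0, "dy": 0, "dz": 23, "ax": 0, "ay": 0, "az": 0}

```text
time_s: 11.85
tool_pos: [0.5711, 0.0433, 0.0519]
tcp_rot: [0.0, 1.0, -0.014, 0.001]
contact_force: [0.0, 0.4, -3.6]
finger_gap: 0.0587
```

```bash
python3 m.py .571 .043 .05 -1.6
```

```text
t 11.85 pos [0.5711 0.0433 0.0519] j [ 0.35  0.42 -0.14  0.   -1.02  1.19] F [ 0.   0.4 -3.6] gap 0.0587 0.0187
d [-0.1  0.3  1.9] a [ 0.02 -0.09  0.03]
```

Still hanging, 1–2 mm off the floor. Nudge down until contact.

drive_tool:
  series:
    - {"dx": 0, "dy": 0, "dz": 0.5, "ax": 0, "ay": 0, "az": 0}
    - {"dx": 0, "dy": 0, "dz": 1, "ax": 0, "ay": 0, "az": 0}
    - {"dx": 0, "dy": 0, "dz": 1.5, "ax": 0, "ay": 0, "az": 0}
    - {"dx": 0, "dy": 0, "dz": 2, "ax": 0, "ay": 0, "az": 0}
    - {"dx": 0, "dy": 0, "dz": 2, "ax": 0, "ay": 0, "az": 0}
    - {"dx": 0, "dy": 0, "dz": 2, "ax": 0, "ay": 0, "az": 0}
    - {"dx": 0, "dy": 0, "dz": 2, "ax": 0, "ay": 0, "az": 0}
    - {"dx": 0, "dy": 0, "dz": 2, "ax": 0, "ay": 0, "az": 0}

```text
time_s: 12.85
tool_pos: [0.5712, 0.0433, 0.0506]
tcp_rot: [0.0, 1.0, -0.014, 0.001]
contact_force: [-3.3, 0.4, 5.2]
finger_gap: 0.0592
```

Floor contact at the predicted height. Release, then rise to cap height.

drive_tool:
  series:
    - {"dx": 0, "dy": 0, "dz": 0, "ax": 0, "ay": 0, "az": 0}
    - {"dx": 0, "dy": 0, "dz": 0, "ax": 0, "ay": 0, "az": 0}
    - {"dx": 0, "dy": 0, "dz": 0, "ax": 0, "ay": 0, "az": 0}
    - {"dx": 0, "dy": 0, "dz": 0, "ax": 0, "ay": 0, "az": 0}
    - {"dx": 0, "dy": 0, "dz": -6, "ax": 0, "ay": 0, "az": 0}
    - {"dx": 0, "dy": 0, "dz": -14, "ax": 0, "ay": 0, "az": 0}
    - {"dx": 0, "dy": 0, "dz": -22, "ax": 0, "ay": 0, "az": 0}
    - {"dx": 0, "dy": 0, "dz": -29, "ax": 0, "ay": 0, "az": 0}
  jaw: 0

```text
time_s: 13.85
tool_pos: [0.5714, 0.0434, 0.0805]
tcp_rot: [0.0, 1.0, -0.014, 0.002]
contact_force: [-0.8, -0.3, -0.7]
finger_gap: 0.0853
```

```bash
python3 m.py .571 .043 .079 -1.6; python3 - <<'E'
from h import *
d=cam('scene');P=cloud(d,np.ones((480,640),bool))
m=(abs(P[:,1]-.044)<.04)&(abs(P[:,0]-.572)<.04)
for a,b in((.07,.085),(.095,.11)):
    q=P[m&(P[:,2]>a)&(P[:,2]<b)];print(a,len(q),np.round(q.min(0),4),np.round(q.max(0),4),np.round(np.median(q,0),4))
q=P[(abs(P[:,1]-.044)<.022)&(P[:,0]>.59)&(P[:,0]<.615)&(P[:,2]>.052)&(P[:,2]<.073)];print('face x',len(q),np.median(q[:,0]),np.polyfit(q[:,1],q[:,0],1))
cv2.imwrite('pics/inwell.png',cv2.resize(d['img'][190:290,260:400],None,fx=5.7,fy=5.7,interpolation=cv2.INTER_CUBIC))
E
```

```text
t 13.85 pos [0.5714 0.0434 0.0805] j [ 0.35  0.39 -0.1   0.   -1.08  1.19] F [-0.8 -0.3 -0.7] gap 0.0853 0.0187
d [-0.4  0.4  1.5] a [ 0.01 -0.18  0.04]
0.07 197 [0.5425 0.0146 0.07  ] [0.6053 0.077  0.0848] [0.5955 0.0317 0.0767]
0.095 323 [0.5457 0.0188 0.0951] [0.6028 0.0719 0.1092] [0.5755 0.0458 0.1027]
face x 81 0.6022645398450737 [0.04774816 0.60012692]
```

View pics/inwell.png

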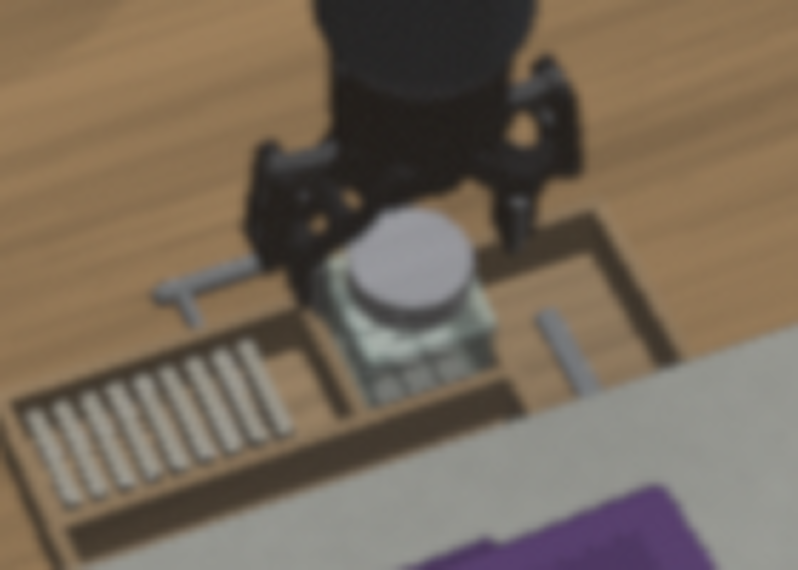

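The jar stands in the well with its cap top at z = 0.1027 m (expected 0.103) and the +x face at about 0.602. Next I grip the cap: fingertips retract a few mm at this opening, so TCP z = 0.075 m keeps them above the shoulder.

drive_tool:
  series:
    - {"dx": 0.6, "dy": -1, "dz": -2, "ax": 0, "ay": 0, "az": 0}
    - {"dx": 0.6, "dy": -1, "dz": 2, "ax": 0, "ay": 0, "az": 0}
    - {"dx": 0.6, "dy": -1, "dz": 5.5, "ax": 0, "ay": 0, "az": 0}
    - {"dx": 0.6, "dy": -1, "dz": 5.5, "ax": 0, "ay": 0, "az": 0}
    - {"dx": 0.6, "dy": -1, "dz": 5.5, "ax": 0, "ay": 0, "az": 0}
    - {"dx": 0.6, "dy": -1, "dz": 5.5, "ax": 0, "ay": 0, "az": 0}
    - {"dx": 0.6, "dy": -1, "dz": 5.5, "ax": 0, "ay": 0, "az": 0}
    - {"dx": 0.6, "dy": -1, "dz": 5.5, "ax": 0, "ay": 0, "az": 0}
  jaw: 0

```text
time_s: 14.9
tool_pos: [0.5727, 0.0444, 0.076]
tcp_rot: [0.0, 1.0, -0.013, 0.002]
contact_force: [0.3, 0.1, 0.1]
finger_gap: 0.0852
```

drive_tool:
  series:
    - {"dx": 0, "dy": 0, "dz": 0, "ax": 0, "ay": 0, "az": 0}
    - {"dx": 0, "dy": 0, "dz": 0, "ax": 0, "ay": 0, "az": 0}
    - {"dx": 0, "dy": 0, "dz": 0, "ax": 0, "ay": 0, "az": 0}
    - {"dx": 0, "dy": 0, "dz": 0, "ax": 0, "ay": 0, "az": 0}
    - {"dx": 0, "dy": 0, "dz": 0, "ax": 0, "ay": 0, "az": 0}
    - {"dx": 0, "dy": 0, "dz": 0, "ax": 0, "ay": 0, "az": 0}
    - {"dx": 0, "dy": 0, "dz": 0, "ax": 0, "ay": 0, "az": 0}
    - {"dx": 0, "dy": 0, "dz": 0, "ax": 0, "ay": 0, "az": 0}
  jaw: 255
  force: 80

```text
time_s: 15.9
tool_pos: [0.5728, 0.0441, 0.0765]
tcp_rot: [0.0, 1.0, -0.013, 0.003]
contact_force: [-1.6, -2.6, 5.4]
finger_gap: 0.0518
```

```bash
python3 m.py .572 .0443 .075 -1.6; python3 - <<'E'
from h import *
d=cam('scene');cv2.imwrite('pics/capgrip.png',cv2.resize(d['img'][190:290,260:400],None,fx=5.7,fy=5.7,interpolation=cv2.INTER_CUBIC))
print(np.round(state()['torque'],2))
E
```

```text
t 15.9 pos [0.5728 0.0441 0.0765] j [ 0.35  0.39 -0.11  0.   -1.07  1.19] F [-1.6 -2.6  5.4] gap 0.0518 0.0187
d [-0.8 -0.2  1.5] a [ 0.03 -0.29  0.06]
[-0.86  0.63  0.01]
```

View pics/capgrip.png

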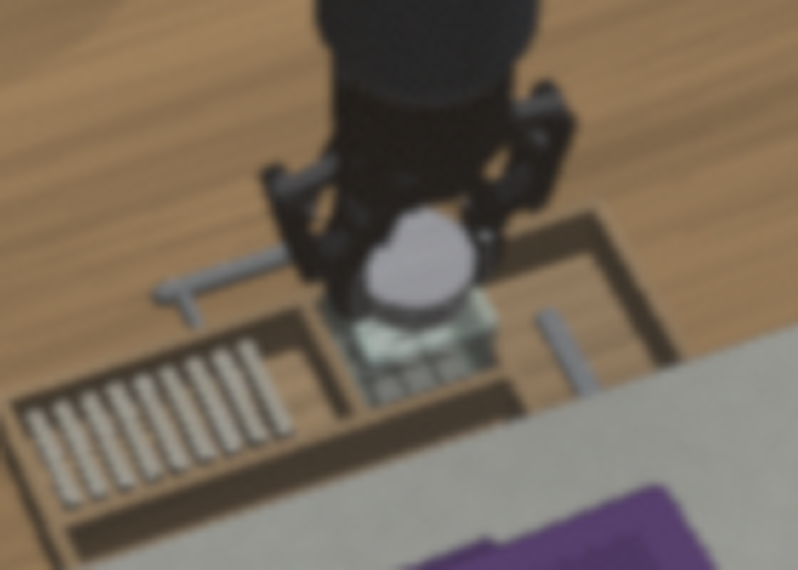

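Cap gripped: it is at about (420,260) between both fingers, and the gap is 51.8 mm. Turning anticlockwise (az negative).

drive_tool:
  series:
    - {"dx": 0, "dy": 0, "dz": 0, "ax": 0, "ay": 0, "az": -5}
    - {"dx": 0, "dy": 0, "dz": 0, "ax": 0, "ay": 0, "az": -11}
    - {"dx": 0, "dy": 0, "dz": 0, "ax": 0, "ay": 0, "az": -17}
    - {"dx": 0, "dy": 0, "dz": 0, "ax": 0, "ay": 0, "az": -23}
    - {"dx": 0, "dy": 0, "dz": 0, "ax": 0, "ay": 0, "az": -29}
    - {"dx": 0, "dy": 0, "dz": 0, "ax": 0, "ay": 0, "az": -34}
    - {"dx": 0, "dy": 0, "dz": 0, "ax": 0, "ay": 0, "az": -38}
    - {"dx": 0, "dy": 0, "dz": 0, "ax": 0, "ay": 0, "az": -38}

```text
time_s: 16.95
tool_pos: [0.5729, 0.0446, 0.0766]
tcp_rot: [0.001, 0.95, 0.313, 0.003]
contact_force: [-2.5, 1.3, 4.1]
finger_gap: 0.0514
```

```bash
python3 m.py .5728 .0441 .0765 63; python3 -c "
from h import *
print(np.round(state()['torque'],2))"
```

```text
t 16.95 pos [0.5729 0.0446 0.0766] j [ 0.35  0.39 -0.1   0.   -1.07  1.85] F [-2.5  1.3  4.1] gap 0.0514 0.0187
d [-0.3  0.3  0.1] a [  0.24  -0.21 -26.57]
[0.31 0.5  0.05]
```

drive_tool:
  series:
    - {"dx": 0, "dy": 0, "dz": 0, "ax": 0, "ay": 0, "az": -4}
    - {"dx": 0, "dy": 0, "dz": 0, "ax": 0, "ay": 0, "az": -9}
    - {"dx": 0, "dy": 0, "dz": 0, "ax": 0, "ay": 0, "az": -14}
    - {"dx": 0, "dy": 0, "dz": 0, "ax": 0, "ay": 0, "az": -19}
    - {"dx": 0, "dy": 0, "dz": 0, "ax": 0, "ay": 0, "az": -23}
    - {"dx": 0, "dy": 0, "dz": 0, "ax": 0, "ay": 0, "az": -26}
    - {"dx": 0, "dy": 0, "dz": 0, "ax": 0, "ay": 0, "az": -26}
    - {"dx": 0, "dy": 0, "dz": 0, "ax": 0, "ay": 0, "az": -26}

```text
time_s: 17.95
tool_pos: [0.5724, 0.0451, 0.0765]
tcp_rot: [0.001, 0.856, 0.517, 0.002]
contact_force: [-3.2, 2.7, 5.9]
finger_gap: 0.0517
```

```bash
python3 m.py .5728 .0441 .0765 63; python3 - <<'E'
from h import *
print(np.round(state()['torque'],2))
d=cam('scene');P=cloud(d,np.ones((480,640),bool))
q=P[(abs(P[:,1]-.044)<.022)&(P[:,0]>.59)&(P[:,0]<.615)&(P[:,2]>.052)&(P[:,2]<.073)];print('face',len(q),np.median(q[:,0]),np.polyfit(q[:,1],q[:,0],1))
E
```

```text
t 17.95 pos [0.5724 0.0451 0.0765] j [ 0.35  0.39 -0.1   0.   -1.07  2.31] F [-3.2  2.7  5.9] gap 0.0517 0.0187
d [-0.7  0.8  0. ] a [ 0.22 -0.17 -0.7 ]
[0.99 1.3  0.05]
face 71 0.6025591446361082 [-0.06479269  0.60546274]
```

The jar turned only about 6° in the well, so the cap has turned about 57° on the jar. Lifting gently first.

drive_tool:
  series:
    - {"dx": 0, "dy": 0, "dz": -1, "ax": 0, "ay": 0, "az": 0}
    - {"dx": 0, "dy": 0, "dz": -2, "ax": 0, "ay": 0, "az": 0}
    - {"dx": 0, "dy": 0, "dz": -3, "ax": 0, "ay": 0, "az": 0}
    - {"dx": 0, "dy": 0, "dz": -4, "ax": 0, "ay": 0, "az": 0}
    - {"dx": 0, "dy": 0, "dz": -5, "ax": 0, "ay": 0, "az": 0}
    - {"dx": 0, "dy": 0, "dz": -6, "ax": 0, "ay": 0, "az": 0}
    - {"dx": 0, "dy": 0, "dz": -7, "ax": 0, "ay": 0, "az": 0}
    - {"dx": 0, "dy": 0, "dz": -8, "ax": 0, "ay": 0, "az": 0}

```text
time_s: 19.0
tool_pos: [0.5724, 0.0451, 0.0846]
tcp_rot: [0.001, 0.856, 0.517, 0.002]
contact_force: [-1.5, 0.8, -1.3]
finger_gap: 0.0517
```

Force −1.3 N, so only the cap is rising. Continue to about 30 mm above the shut height.

drive_tool:
  series:
    - {"dx": 0, "dy": 0, "dz": -3, "ax": 0, "ay": 0, "az": 0}
    - {"dx": 0, "dy": 0, "dz": -7, "ax": 0, "ay": 0, "az": 0}
    - {"dx": 0, "dy": 0, "dz": -11, "ax": 0, "ay": 0, "az": 0}
    - {"dx": 0, "dy": 0, "dz": -15, "ax": 0, "ay": 0, "az": 0}
    - {"dx": 0, "dy": 0, "dz": -19, "ax": 0, "ay": 0, "az": 0}
    - {"dx": 0, "dy": 0, "dz": -22, "ax": 0, "ay": 0, "az": 0}
    - {"dx": 0, "dy": 0, "dz": -24, "ax": 0, "ay": 0, "az": 0}
    - {"dx": 0, "dy": 0, "dz": -24, "ax": 0, "ay": 0, "az": 0}

```text
time_s: 20.0
tool_pos: [0.5723, 0.0451, 0.1087]
tcp_rot: [0.001, 0.856, 0.517, 0.002]
contact_force: [0.1, -0.2, -0.2]
finger_gap: 0.0517
```

```bash
python3 m.py .5728 .0441 .1065 63; python3 - <<'E'
from h import *
d=cam('scene');P=cloud(d,np.ones((480,640),bool))
q=P[(abs(P[:,1]-.044)<.022)&(P[:,0]>.59)&(P[:,0]<.615)&(P[:,2]>.052)&(P[:,2]<.073)];print('face',len(q),np.median(q[:,0]),np.polyfit(q[:,1],q[:,0],1))
q=P[(abs(P[:,1]-.044)<.03)&(abs(P[:,0]-.58)<.03)&(P[:,2]>.07)];print(np.histogram(q[:,2],bins=np.arange(.07,.16,.005)))
cv2.imwrite('pics/end.png',cv2.resize(d['img'][190:290,260:400],None,fx=5.7,fy=5.7,interpolation=cv2.INTER_CUBIC))
E
```

```text
t 20.0 pos [0.5723 0.0451 0.1087] j [ 0.35  0.36 -0.06  0.   -1.14  2.31] F [ 0.1 -0.2 -0.2] gap 0.0517 0.0187
d [-0.7  0.9  2.2] a [ 0.22 -0.18 -0.7 ]
face 80 0.6026512558461004 [-0.03845601  0.60417515]
(array([ 49, 138,  44,  29,  25,   8,   8,   0,   4,  15,  25,  19,  60,
        51,   3,   0,   0]), array([0.07 , 0.075, 0.08 , 0.085, 0.09 , 0.095, 0.1  , 0.105, 0.11 ,
       0.115, 0.12 , 0.125, 0.13 , 0.135, 0.14 , 0.145, 0.15 , 0.155]))
```

View pics/end.png

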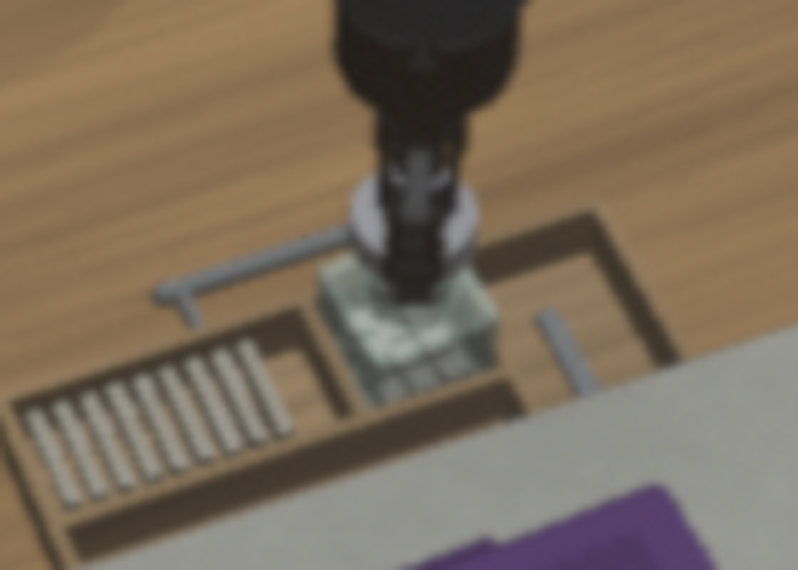

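The end picture shows the cap at (415,220) held clear above the jar, which stands in the well at (410,320). Cap top is at about 0.135 m, so the lower edge is about 15 mm above the rim.

```bash
python3 -c "
from rig import *
s=state();print(s['finger_gap'],s['contact_force']);print(ctrl.close_job())"
```

```text
0.05178230551348631 [-0.20089912 -0.23035805 -0.48755173]
the job is handed in; nothing more can be done
None
```

I set the square jar into the tray's well with its cap on, unscrewed the cap and lifted it about 32 mm. The job was handed in at about 20 s with the gripper still holding the cap over the mouth. `close_job` gives no verdict, so success is judged only from my checks.

- **Seating:** the jar touched the floor at the predicted height, and the cap top then read 0.1027 m (0.103 m expected).
- **Unscrewing:** I turned the cap about 64° anticlockwise. The jar turned about 6° with it, so the cap moved roughly 57° on the thread, past the 42–49° release.
- **End state:** the lift force showed only the cap's weight. The gap is steady at 51.8 mm, against 54 mm nominal for the cap, and the wrist force is about 0. The cap's lower edge is about 15 mm above the rim, and the jar is upright and centred within about 2 mm.
- **Disagreement:** the network put the well about 4–5 mm away from where I measured its rim. I used the rim measurement, and the jar went in without contact.
- **Not checked:** I did not measure the bystanders again at the end. The moves stayed clear of them.

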